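Line up the clinic's amber bottles by size

TASK

Stand the four amber bottles on the row of black rubber pads in order of size, one upright in the middle of each pad, with the largest on the pad next to the grey card-index box and the smallest at the other end. The smallest bottle is down in the steel canister: reach in and lift it out, leaving the canister where it stands, and do not knock any bottle over.

Things in the scene. Friction and masses are not known exactly. Their poses are not given: they have to be found in the camera images.
- s_center (a point): the smallest of four amber glass bottles of one family (upright cylinder with paper label, narrower white cap on top), 28 mm across the body and 58 mm tall with its cap; this point is its centre, on its axis and half-way up; z is up along its axis. It always starts standing on the floor of the steel canister, near the middle.
- m_center (a point): the second smallest of four amber glass bottles of one family (upright cylinder with paper label, narrower white cap on top), 37 mm across the body and 66 mm tall with its cap; this point is its centre, on its axis and half-way up; z is up along its axis. It starts standing on the desk.
- l_center (a point): the second largest of four amber glass bottles of one family (upright cylinder with paper label, narrower white cap on top), 46 mm across the body and 74 mm tall with its cap; this point is its centre, on its axis and half-way up; z is up along its axis. It starts standing on the desk.
- xl_center (a point): the largest of four amber glass bottles of one family (upright cylinder with paper label, narrower white cap on top), 55 mm across the body and 82 mm tall with its cap; this point is its centre, on its axis and half-way up; z is up along its axis. It starts standing on the desk.
- pad_a: black rubber disc, 60 mm across and 3 mm thick, end pad in the straight row of four equal pads (80 mm apart, in the order a, b, c, d) on a low dark wooden board (85 mm wide, 12 mm high, fixed); origin: centre of its underside, so bottles stand 3 mm above it. The row's place and direction vary a little.
- pad_b: black rubber disc, 60 mm across and 3 mm thick, inner pad next to pad_a in the straight row of four equal pads (80 mm apart, in the order a, b, c, d) on a low dark wooden board (85 mm wide, 12 mm high, fixed); origin: centre of its underside, so bottles stand 3 mm above it. The row's place and direction vary a little.
- pad_c: black rubber disc, 60 mm across and 3 mm thick, inner pad next to pad_d in the straight row of four equal pads (80 mm apart, in the order a, b, c, d) on a low dark wooden board (85 mm wide, 12 mm high, fixed); origin: centre of its underside, so bottles stand 3 mm above it. The row's place and direction vary a little.
- pad_d: black rubber disc, 60 mm across and 3 mm thick, the other end pad in the straight row of four equal pads (80 mm apart, in the order a, b, c, d) on a low dark wooden board (85 mm wide, 12 mm high, fixed); origin: centre of its underside, so bottles stand 3 mm above it. The row's place and direction vary a little.
- index_box: grey steel card-index box, fixed, 94 mm deep, 60 mm wide along the row, 80 mm high, standing on the desk just past one end of the row (its centre about 80 mm from the centre of that end pad): either end, so near pad_a or near pad_d; a small white tape roll (58 mm across, 24 mm high) lies past the other end. Origin: centre of its underside.
- canister: open round steel canister, upright, loose (about 0.7 kg), 124 mm outside diameter, 119 mm inside, 70 mm high, inner floor 4 mm above the desk; origin: centre of its underside. The smallest bottle stands inside, the top of its cap 8 mm below the rim, with about 40 mm of free room all round it: the fingers should go in only part-way open.
There are look-alikes about, which are no part of the job. Leave any pink or red look-alike of the part that bears s_center alone.

How it is judged:
At the end, for the whole second after the job is handed in: Counting from the pad farthest from the card-index box: smallest, second smallest, second largest, largest, each with its axis within 14 mm of its pad's centre, standing on the pad (height within 6 mm), upright within 0.12 rad and at rest (((horizontal distance between index_box and pad_d below 0.13 m and horizontal distance between s_center and pad_a below 0.014 m and horizontal distance between m_center and pad_b below 0.014 m and horizontal distance between l_center and pad_c below 0.014 m and horizontal distance between xl_center and pad_d below 0.014 m) or (horizontal distance between index_box and pad_a below 0.13 m and horizontal distance between s_center and pad_d below 0.014 m and horizontal distance between m_center and pad_c below 0.014 m and horizontal distance between l_center and pad_b below 0.014 m and horizontal distance between xl_center and pad_a below 0.014 m)) and height (world z) of s_center between 0.038 and 0.05 m and angle between each of s_center, m_center, l_center, xl_center's own z axis and vertical below 0.12 rad and linear speed of each of bottle_s, bottle_m, bottle_l, bottle_xl below 0.02 m/s and height (world z) of m_center between 0.042 and 0.054 m and height (world z) of l_center between 0.046 and 0.058 m and height (world z) of xl_center between 0.05 and 0.062 m); the robot touches nothing.
It fails at once if the canister is pushed more than 40 mm from its place or tipped over (distance of canister from where it was at the start of the episode above 0.04 m or angle between canister's own z axis and vertical above 0.6 rad).
It fails at once if a bottle is knocked over (angle between any of s_center, m_center, l_center, xl_center's own z axis and vertical above 0.9 rad).
It also fails if it takes over 96 s, if anything falls off the work surface, if the arm or the gripper's body presses on something with over 40 N, if the wrist force passes 120 N, or if a joint passes its speed limit or range.

ROBOT

A 6-joint arm with a two-finger parallel gripper is mounted at the origin on the work surface. World frame = base frame: x ahead of the robot, y to its left, z up, the work surface at z = 0. Lengths are in m, angles in rad, forces in N, time in s.
With the tool pointing down it reaches from about 0.425 to 0.95 m from the base axis. Payload 3.5 kg.
Tool frame: the origin (TCP) lies at the very end of the fingers, on their centre line; the grasp point (between the pads) lies 19 mm behind it; z points along the fingers, y is the line along which they close (so a half turn about z gives the same grasp; the last joint's range is limited). The gripper opens to 85 mm and grips with 20 to 120 N. Pads are 22 mm wide; open, the fingers measure 114 mm over their backs; the gripper's body (76 mm by 85 mm) begins 54 mm behind the grasp point. The pads swing forward as they close: fully open they stand 13 mm farther back than shut.
Start: joints at [0.957, 0.286, 1.577, -0, 1.279, -0.15], TCP at [0.302, 0.604, 0.231] pointing down, gripper open.
Joint ranges: [-2.77, 2.77], [-0.9, 2.22], [0.21, 2.48], [-1.53, 4.67], [0.24, 2.81], [-2.84, 2.84]. Speed limits (rad/s): [2.79, 2.79, 3.14, 3.14, 3.14, 3.14].

INTERFACE

Orientations are given as a rotation vector (axis times angle).
In Python, from bench import robot gives the robot as it stands.
- The arm moves only by the tool apply_moves, never from a script. Its argument "commands" is a list of rows, each an object with "travel": the shift along the world's x, y, z in cm, a list of three; "angular": the turn, a rotation vector about the world's x, y, z in degrees, a list of three; "jaw": the closure, from -1 (fully open) to 1 (shut). A call has 1 to 20 rows; each row shifts and turns the commanded pose from where the row before left it; what a row does not reach is not made up. A row lasts 1/10 s, in which the tool goes at most 50 mm and 8.59 degrees, less where a joint would pass 70% of its speed; a pose out of reach is approached as far as the arm can. A call is refused whole if a number of a shift passes 5 or a number of a turn 8.59, either way. A call with a gripper value outside its range is refused whole. The fingers move at their own pace and stop on an object; the grip force is fixed at half the most. Time passes only in rows, so rows that do not move let the fingers close. It gives the time, the measured TCP pose, the force, the opening and the grip force at its end, in the units of the state.
- robot.observe(): the state, without advancing time (a new reading comes with each control period).
- robot.get_image(name): name is "side" or "top"; returns (picture, depth): 420x560x3 uint8, red, green, blue; 420x560 float32, m along the optical axis (not along the pixel's ray), 0 where there is no reading.
- robot.camera_info(name): a dict with "fx", "fy", "cx", "cy" (pixels), "k1" (the pictures are not rectified: a ray, as slopes to the right and down, at radius r is drawn at 1 + k1 r^2 times it, then the intrinsics apply), "rvec" (rotation vector, rad) and "tvec" (3), from world to camera coordinates, as OpenCV has them. Camera axes: x right, y down, z forward; pixel columns grow to the right and rows downward; lengths in m; the calibration is good to about 2 mm. A picture is of the moment at which its call begins. camera_info takes no time and is no camera call.
- robot.sign_off(): hands the job in; it is judged then, once.
The state is a dict: "time": time; "q": joint angles; "dq": joint speeds; "tau": joint torques, N m; "ee_pos": TCP position; "ee_rot": TCP orientation; "force": force on the tool from outside, world axes, zero at the start; "ft_torque": the same for the moment, N m; "grip_width": opening from 0.0 (shut) to 1.0 (fully open); "finger_force": force on a finger pad.
Only numpy, scipy, OpenCV 4.12 (cv2) and the standard library are available. Lean on these libraries where they do the work, as an engineer would, in place of code of your own. Each camera call takes 0.05 s, during which the arm holds its last target. There are 200 camera calls.

## Working session

There is one attempt and no reset: what is moved stays moved. The work goes in short steps, Python scripts to look and compute and a tool call to move; the robot and the scene stay as the last step left them, time stands still between calls to the robot, and variables do not carry over. Pictures are saved under pics/ and viewed, at most 14 in all, crops included, and the job is handed in when it is done.

Besides the shell and the picture viewer there is one more tool, called after "Call:" as name(argument=value, ...), one argument or row to a line, values as JSON. apply_moves: Moves the arm, as the interface text tells. Its arguments: {"type":"object","properties":{"commands":{"type":"array","items":{"type":"object","properties":{"travel":{"type":"array","items":{"type":"number"}},"angular":{"type":"array","items":{"type":"number"}},"jaw":{"type":"number"}}}}},"required":["commands"]}

```bash
mkdir -p pics
cat > h.py <<'E'
import numpy as np, cv2
from bench import robot
def grab(n,save=None):
    im,d=robot.get_image(n)
    if save: cv2.imwrite(f'pics/{save}.png',im[:,:,::-1])
    return im,d
def world(n,d):
    """world xyz for each pixel"""
    c=robot.camera_info(n);K=np.array([[c['fx'],0,c['cx']],[0,c['fy'],c['cy']],[0,0,1.]])
    h,w=d.shape;u,v=np.meshgrid(np.arange(w),np.arange(h))
    p=np.stack([u,v],-1).reshape(-1,1,2).astype(float)
    r=cv2.undistortPoints(p,K,np.array([c['k1'],0,0,0.])).reshape(h,w,2)
    X=np.dstack([r,np.ones((h,w))])*d[...,None]
    R=cv2.Rodrigues(np.array(c['rvec'],float))[0]
    W=(X-np.array(c['tvec']).ravel())@R
    W[d==0]=np.nan
    return W
E
python3 - <<'E'
from h import *
for n in('top','side'):
    im,d=grab(n,n); np.savez(f'{n}.npz',im=im,d=d); c=robot.camera_info(n); print(c)
    R=cv2.Rodrigues(np.array(c['rvec'],float))[0]; print(-R.T@np.array(c['tvec']).ravel())
print(robot.observe())
E
```

```text
{'fx': 405.91727495858726, 'fy': 405.91727495858726, 'cx': 281.20381697004996, 'cy': 211.03876909364845, 'k1': -0.10848743952329618, 'rvec': array([ 2.12739938, -2.16029671,  0.21894842]), 'tvec': array([-0.01248673,  0.50821572,  0.77680081])}
[0.36608955 0.00519641 0.85311786]
{'fx': 488.9353469588896, 'fy': 488.9353469588896, 'cx': 278.4003387630428, 'cy': 212.71215319439284, 'k1': -0.048974157073538555, 'rvec': array([ 2.20136585, -0.6178519 ,  0.30043081]), 'tvec': array([-0.40625743,  0.21978632,  0.86823241])}
[ 0.06577178 -0.65582363  0.72989594]
{'time': 0.1, 'q': array([ 9.56980725e-01,  2.87094413e-01,  1.57802110e+00, -1.69341773e-05,
        1.27864505e+00, -1.49990264e-01]), 'dq': array([-0.000833  , -0.00042378, -0.00467169,  0.00147648,  0.00031639,
        0.0007374 ]), 'tau': array([ 9.35403477e-04, -4.07294226e+01, -2.93700367e+01, -1.19035412e-04,
        3.38555154e-03,  1.52497364e-05]), 'ee_pos': array([0.30159779, 0.60320232, 0.23007911]), 'ee_rot': array([-0.7218717 , -3.05671625,  0.0031687 ]), 'force': array([-0.17298111, -0.08264745, -1.33104335]), 'ft_torque': array([0.07706911, 0.01159323, 0.02033974]), 'finger_force': 0.0, 'grip_width': 1.0031699917579178}
```

View pics/top.png

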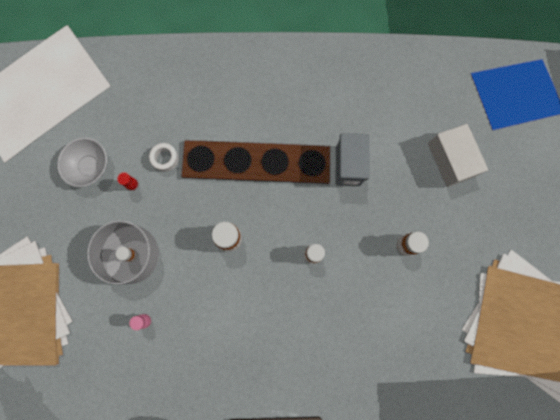

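View pics/side.png

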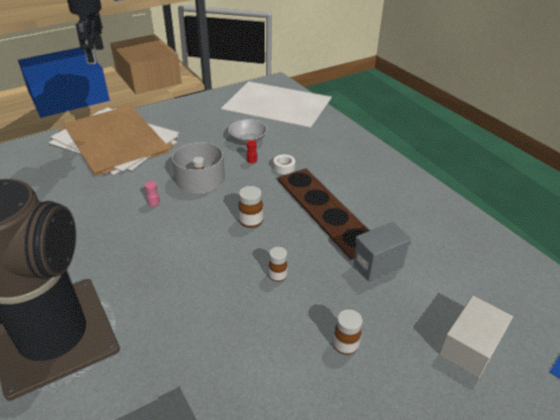

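The top view shows:
- **Canister:** at (121,253), with an amber bottle inside, cap at (123,254).
- **Other bottles:** XL at (225,236), M at (315,253), L at (414,243).
- **Pads:** (201,158), (237,160), (275,161) and (313,163).
- **Box and tape:** the index box is at (353,158), at the right end. The tape roll is at (163,156).

Candidates for the smallest bottle are the amber one in the canister (123,254), the red one (127,181) and the pink one (140,322). The canister one fits, because it is amber and stands inside the steel canister. I'll check it in an enlarged crop and take measurements.

Run:
```python
from h import *
z=np.load('top.npz');im,d=z['im'],z['d'];W=world('top',d)
cv2.imwrite('pics/crop.png',cv2.resize(im[160:340,70:340,::-1],None,fx=2.9,fy=2.9,interpolation=cv2.INTER_CUBIC))
def cap(n,u,v,H,r=22):
    w=W[v-r:v+r,u-r:u+r].reshape(-1,3); w=w[(abs(w[:,2]-H)<.008)]
    (x,y),rad=cv2.minEnclosingCircle(w[:,:2].astype(np.float32)); print(n,len(w),w.mean(0).round(4),'circ',round(x,4),round(y,4),round(rad,4))
cap('s',123,254,.062,12);cap('xl',225,236,.082);cap('m',315,253,.066);cap('l',414,243,.074)
cap('can',121,253,.070,45);cap('red',127,181,.058);cap('pink',140,322,.058);cap('tape',163,156,.024)
cap('box',353,158,.08,32)
g=im.max(2)
for u,v in((201,158),(237,160),(275,161),(313,163)):
    m=np.zeros(g.shape,np.uint8);m[v-18:v+18,u-18:u+18]=g[v-18:v+18,u-18:u+18]<32
    n,l,st,c=cv2.connectedComponentsWithStats(m);k=1+st[1:,4].argmax();w=W[l==k]
    print('pad',c[k].round(1),st[k],np.nanmedian(w,0).round(4),np.nanmean(w,0).round(4))
print(g[158,180:335:3])
```

```text
s 155 [0.4245 0.2927 0.0616] circ 0.4246 0.2939 0.0137
xl 495 [0.4579 0.0899 0.0823] circ 0.4589 0.0901 0.0246
m 242 [ 0.4226 -0.0854  0.0663] circ 0.423 -0.0856 0.0171
l 362 [ 0.438  -0.2858  0.074 ] circ 0.4388 -0.287 0.0216
can 501 [0.4264 0.3027 0.0675] circ 0.4274 0.2991 0.063
red 140 [0.5775 0.2994 0.0576] circ 0.5771 0.3005 0.0138
pink 171 [0.2913 0.2619 0.0575] circ 0.291 0.2632 0.0141
tape 364 [0.634  0.2291 0.0236] circ 0.6355 0.2301 0.0299
box 1392 [ 0.6124 -0.1675  0.08  ] circ 0.6141 -0.1682 0.0551
pad [198.9 159.1] [188 149  25  22 141] [0.6286 0.1532 0.0151] [0.6287 0.1536 0.0148]
pad [229.8 160.5] [225 151  12  20  64] [0.6255 0.0868 0.0151] [0.6246 0.087  0.0153]
pad [273.4 163.6] [263 155  22  17  91] [ 0.6162 -0.0077  0.015 ] [ 0.6166 -0.0063  0.0152]
pad [312.1 162.9] [300 150  25  26 439] [ 0.6173 -0.0894  0.0152] [ 0.6175 -0.0896  0.0152]
[100  84  72  35  35  39  31  31  33  29  40  38  94  88  77  30  37  32
  26  31  26  41  31  31  81  89  87  71  28  37  15  33  36  34  30  36
  70  95  93  95  43  22  22  26  24  21  19   7  41  68  89 103]
```

View pics/crop.png

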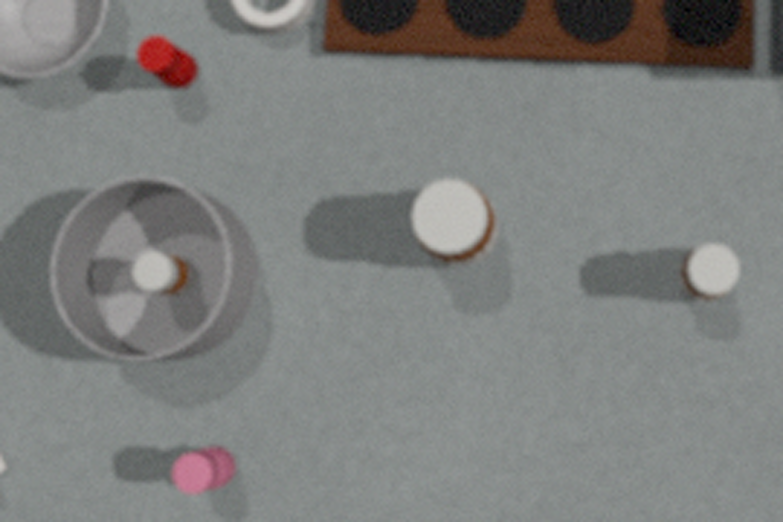

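The crop confirms that the bottle in the canister is amber with a white cap, at crop pixel (155,270). The look-alikes are red (160,55) and pink (195,470). Next I'll refine the pads with a better threshold and a fit to the known row geometry.

Run:
```python
from h import *
z=np.load('top.npz');im,d=z['im'],z['d'];W=world('top',d)
g=cv2.GaussianBlur(im.max(2),(3,3),0);C=[]
for u,v in((201,158),(237,160),(275,161),(313,163)):
    m=np.zeros(g.shape,np.uint8);s=np.s_[v-17:v+18,u-17:u+18];m[s]=g[s]<(55)
    n,l,st,c=cv2.connectedComponentsWithStats(m);k=1+st[1:,4].argmax();w=W[l==k];w=w[abs(w[:,2]-.015)<.006]
    (x,y),r=cv2.minEnclosingCircle(w[:,:2].astype(np.float32));C.append(w.mean(0)[:2]);print(st[k],C[-1].round(4),round(x,4),round(y,4),round(r,4))
C=np.array(C);m=C.mean(0);dv=np.polyfit(np.arange(4),C,1)[0];dv/=np.linalg.norm(dv);print(dv, np.degrees(np.arctan2(dv[0],-dv[1])))
print(np.array([m+dv*.08*(i-1.5) for i in range(4)]).round(4))
# side view check
z=np.load('side.npz');im,d=z['im'],z['d'];W=world('side',d)
def cap(n,u,v,H,r=20):
    w=W[v-r:v+r,u-r:u+r].reshape(-1,3); w=w[(abs(w[:,2]-H)<.004)]
    print(n,len(w),w.mean(0).round(4),cv2.minEnclosingCircle(w[:,:2].astype(np.float32)))
cap('s',199,162,.062,8);cap('xl',250,193,.082);cap('m',278,254,.066,13);cap('l',348,318,.074)
```

```text
[187 146  27  26 542] [0.63   0.1509] 0.6297 0.1511 0.0291
[224 148  27  25 542] [0.6257 0.0712] 0.6262 0.0713 0.0291
[261 149  27  26 539] [ 0.6214 -0.0085] 0.6216 -0.0084 0.029
[298 149  29  28 613] [ 0.6172 -0.0894] 0.6185 -0.0894 0.0319
[-0.05339712 -0.99857336] -3.0608851562613197
[[ 0.63    0.1509]
 [ 0.6257  0.071 ]
 [ 0.6215 -0.0089]
 [ 0.6172 -0.0888]]
s 65 [0.4249 0.2924 0.0619] ((0.4254177212715149, 0.29407963156700134), 0.014527407474815845)
xl 263 [0.4583 0.0887 0.082 ] ((0.4595899283885956, 0.08989498764276505), 0.025233011692762375)
m 184 [ 0.4222 -0.0864  0.0658] ((0.42264997959136963, -0.08586728572845459), 0.017560899257659912)
l 409 [ 0.4381 -0.2888  0.0735] ((0.4395703673362732, -0.2881408631801605), 0.0217521321028471)
```

Call:
apply_moves(
  commands=[
    {"travel": [0.6,-1.5,0],"angular": [0,0,-3.2],"jaw": -0.3},
    {"travel": [1.1,-2.8,0],"angular": [0,0,-6.4],"jaw": -0.3},
    {"travel": [1.1,-2.8,0],"angular": [0,0,-6.4],"jaw": -0.3},
    {"travel": [1.1,-2.8,0],"angular": [0,0,-6.4],"jaw": -0.3},
    {"travel": [1.1,-2.8,0],"angular": [0,0,-6.4],"jaw": -0.3},
    {"travel": [1.1,-2.8,0],"angular": [0,0,-6.4],"jaw": -0.3},
    {"travel": [1.1,-2.8,0],"angular": [0,0,-6.4],"jaw": -0.3},
    {"travel": [1.1,-2.8,0],"angular": [0,0,-6.4],"jaw": -0.3},
    {"travel": [1.1,-2.8,0],"angular": [0,0,-6.4],"jaw": -0.3},
    {"travel": [1.1,-2.8,0],"angular": [0,0,-6.4],"jaw": -0.3},
    {"travel": [1.1,-2.8,0],"angular": [0,0,-5.6],"jaw": -0.3},
    {"travel": [0.7,-1.5,0],"jaw": -0.3},
    {"jaw": -0.3},
    {"jaw": -0.3},
    {"jaw": -0.3},
  ],
)

```text
invalid input at $.commands[11]: expected keys travel, angular, jaw
```

Call:
apply_moves(
  commands=[
    {"travel": [0.6,-1.5,0],"angular": [0,0,-3.2],"jaw": -0.3},
    {"travel": [1.1,-2.8,0],"angular": [0,0,-6.4],"jaw": -0.3},
    {"travel": [1.1,-2.8,0],"angular": [0,0,-6.4],"jaw": -0.3},
    {"travel": [1.1,-2.8,0],"angular": [0,0,-6.4],"jaw": -0.3},
    {"travel": [1.1,-2.8,0],"angular": [0,0,-6.4],"jaw": -0.3},
    {"travel": [1.1,-2.8,0],"angular": [0,0,-6.4],"jaw": -0.3},
    {"travel": [1.1,-2.8,0],"angular": [0,0,-6.4],"jaw": -0.3},
    {"travel": [1.1,-2.8,0],"angular": [0,0,-6.4],"jaw": -0.3},
    {"travel": [1.1,-2.8,0],"angular": [0,0,-6.4],"jaw": -0.3},
    {"travel": [1.1,-2.8,0],"angular": [0,0,-6.4],"jaw": -0.3},
    {"travel": [1.1,-2.8,0],"angular": [0,0,-5.6],"jaw": -0.3},
    {"travel": [0.7,-1.5,0],"angular": [0,0,0],"jaw": -0.3},
    {"travel": [0,0,0],"angular": [0,0,0],"jaw": -0.3},
    {"travel": [0,0,0],"angular": [0,0,0],"jaw": -0.3},
    {"travel": [0,0,0],"angular": [0,0,0],"jaw": -0.3},
  ],
)

```text
time: 1.6
ee_pos: [0.4245, 0.2943, 0.2311]
ee_rot: [-2.277, -2.164, 0.0]
force: [-0.1, 0.5, -0.3]
grip_width: 0.647
finger_force: 0.0
```

Call:
apply_moves(
  commands=[
    {"travel": [0,-0.1,-1.5],"angular": [0,0,0],"jaw": -0.3},
    {"travel": [0,0,-2.5],"angular": [0,0,0],"jaw": -0.3},
    {"travel": [0,0,-2.5],"angular": [0,0,0],"jaw": -0.3},
    {"travel": [0,0,-2.5],"angular": [0,0,0],"jaw": -0.3},
    {"travel": [0,0,-2.5],"angular": [0,0,0],"jaw": -0.3},
    {"travel": [0,0,-2],"angular": [0,0,0],"jaw": -0.3},
    {"travel": [0,0,-2],"angular": [0,0,0],"jaw": -0.3},
    {"travel": [0,0,-1.5],"angular": [0,0,0],"jaw": -0.3},
    {"travel": [0,0,-1.5],"angular": [0,0,0],"jaw": -0.3},
    {"travel": [0,0,-1],"angular": [0,0,0],"jaw": -0.3},
    {"travel": [0,0,-1],"angular": [0,0,0],"jaw": -0.3},
    {"travel": [0,0,-1],"angular": [0,0,0],"jaw": -0.3},
    {"travel": [0,0,0],"angular": [0,0,0],"jaw": -0.3},
    {"travel": [0,0,0],"angular": [0,0,0],"jaw": -0.3},
  ],
)

```text
time: 3.0
ee_pos: [0.429, 0.2945, 0.019]
ee_rot: [2.276, 2.16, 0.014]
force: [4.4, 1.1, 5.8]
grip_width: 0.648
finger_force: 0.0
```

Run:
```python
from h import *
a,_=grab('top');b,_=grab('side')
f=lambda i:cv2.resize(i[:,:,::-1],None,fx=3.2,fy=3.2,interpolation=cv2.INTER_CUBIC)
cv2.imwrite('pics/s1.png',np.hstack([f(a[195:315,60:180]),f(b[120:240,135:255])]))
```

```text
(no output)
```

View pics/s1.png

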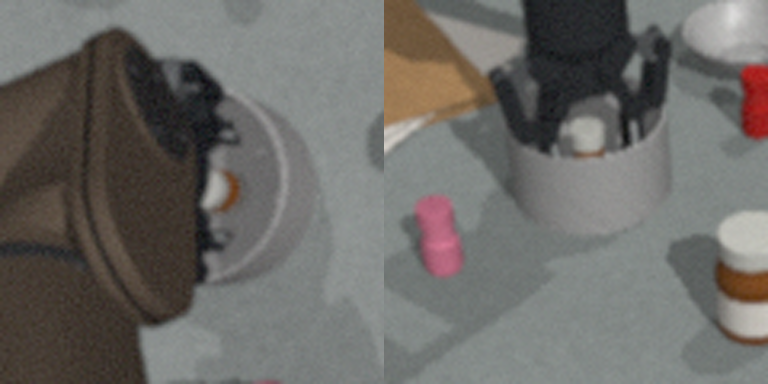

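The picture shows the fingers around the cap, with the bottle at crop pixel (220,190). The outer knuckle of the near finger touches the canister rim with a few newtons. I'll rise slightly and narrow the fingers.

Call:
apply_moves(
  commands=[
    {"travel": [0,0,1],"angular": [0,0,0],"jaw": -0.3},
    {"travel": [0,0,0],"angular": [0,0,0],"jaw": -0.05},
    {"travel": [0,0,0],"angular": [0,0,0],"jaw": -0.05},
    {"travel": [0,0,0],"angular": [0,0,0],"jaw": -0.05},
  ],
)

```text
time: 3.5
ee_pos: [0.4241, 0.2924, 0.0256]
ee_rot: [-2.278, -2.163, 0.003]
force: [-0.6, 0.2, -0.0]
grip_width: 0.524
finger_force: 0.0
```

Free now. I'll go down slowly and close.

Call:
apply_moves(
  commands=[
    {"travel": [0,0,-0.4],"angular": [0,0,0],"jaw": -0.05},
    {"travel": [0,0,-0.4],"angular": [0,0,0],"jaw": -0.05},
    {"travel": [0,0,0],"angular": [0,0,0],"jaw": -0.05},
    {"travel": [0,0,0],"angular": [0,0,0],"jaw": -0.05},
  ],
)

```text
time: 3.9
ee_pos: [0.4257, 0.2929, 0.0183]
ee_rot: [2.278, 2.162, 0.003]
force: [4.0, 0.9, -0.6]
grip_width: 0.525
finger_force: 0.0
```

Call:
apply_moves(
  commands=[
    {"travel": [0,0,0],"angular": [0,0,0],"jaw": 0.15},
    {"travel": [0,0,0],"angular": [0,0,0],"jaw": 0.3},
    {"travel": [0,0,0],"angular": [0,0,0],"jaw": 0.5},
    {"travel": [0,0,0],"angular": [0,0,0],"jaw": 1},
    {"travel": [0,0,0],"angular": [0,0,0],"jaw": 1},
    {"travel": [0,0,0],"angular": [0,0,0],"jaw": 1},
  ],
)

```text
time: 4.5
ee_pos: [0.4247, 0.2926, 0.0181]
ee_rot: [-2.278, -2.163, 0.001]
force: [1.2, -0.4, -0.4]
grip_width: 0.299
finger_force: 58.8
```

Call:
apply_moves(
  commands=[
    {"travel": [0,0,0.4],"angular": [0,0,0],"jaw": 1},
    {"travel": [0,0,0.8],"angular": [0,0,0],"jaw": 1},
    {"travel": [0,0,1.2],"angular": [0,0,0],"jaw": 1},
    {"travel": [0,0,1.6],"angular": [0,0,0],"jaw": 1},
    {"travel": [0,0,2],"angular": [0,0,0],"jaw": 1},
    {"travel": [0,0,2],"angular": [0,0,0],"jaw": 1},
    {"travel": [0,0,2],"angular": [0,0,0],"jaw": 1},
    {"travel": [0,0,1.5],"angular": [0,0,0],"jaw": 1},
    {"travel": [0,0,0.5],"angular": [0,0,0],"jaw": 1},
    {"travel": [0,0,0],"angular": [0,0,0],"jaw": 1},
  ],
)

```text
time: 5.5
ee_pos: [0.4256, 0.293, 0.1399]
ee_rot: [2.277, 2.162, 0.004]
force: [-0.1, 0.4, -0.8]
grip_width: 0.303
finger_force: 58.9
```

Run:
```python
from h import *
a,_=grab('top');b,_=grab('side')
f=lambda i:cv2.resize(i[:,:,::-1],None,fx=3.2,fy=3.2,interpolation=cv2.INTER_CUBIC)
cv2.imwrite('pics/s2.png',np.hstack([f(a[195:315,60:180]),f(b[90:210,135:255])]))
```

```text
(no output)
```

View pics/s2.png

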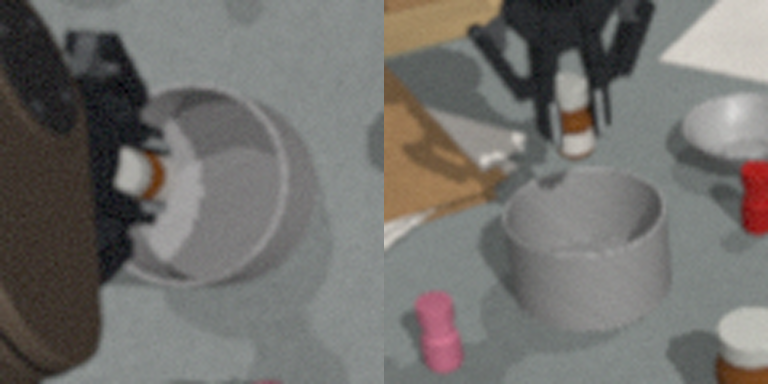

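The bottle is held upright by its body at crop pixel (575,115), and the canister is in place.

Call:
apply_moves(
  commands=[
    {"travel": [0.9,-0.6,0],"angular": [0,0,0],"jaw": 1},
    {"travel": [1.4,-1.0,0],"angular": [0,0,0],"jaw": 1},
    {"travel": [2,-1.4,0],"angular": [0,0,0],"jaw": 1},
    {"travel": [2,-1.4,0],"angular": [0,0,0],"jaw": 1},
    {"travel": [2,-1.4,0],"angular": [0,0,0],"jaw": 1},
    {"travel": [2,-1.4,0],"angular": [0,0,0],"jaw": 1},
    {"travel": [2,-1.4,0],"angular": [0,0,0],"jaw": 1},
    {"travel": [2,-1.4,0],"angular": [0,0,0],"jaw": 1},
    {"travel": [2,-1.4,0],"angular": [0,0,0],"jaw": 1},
    {"travel": [2,-1.4,0],"angular": [0,0,0],"jaw": 1},
    {"travel": [1.4,-1.0,0],"angular": [0,0,0],"jaw": 1},
    {"travel": [0.8,-0.4,0],"angular": [0,0,0],"jaw": 1},
    {"travel": [0,0,-1],"angular": [0,0,0],"jaw": 1},
    {"travel": [0,0,-2],"angular": [0,0,0],"jaw": 1},
    {"travel": [0,0,-2],"angular": [0,0,0],"jaw": 1},
    {"travel": [0,0,-2],"angular": [0,0,0],"jaw": 1},
    {"travel": [0,0,-1],"angular": [0,0,0],"jaw": 1},
    {"travel": [0,0,-0.8],"angular": [0,0,0],"jaw": 1},
    {"travel": [0,0,0],"angular": [0,0,0],"jaw": 1},
    {"travel": [0,0,0],"angular": [0,0,0],"jaw": 1},
  ],
)

```text
time: 7.6
ee_pos: [0.6303, 0.151, 0.051]
ee_rot: [2.277, 2.163, 0.001]
force: [0.7, 0.4, -0.9]
grip_width: 0.303
finger_force: 58.9
```

Call:
apply_moves(
  commands=[
    {"travel": [0,0,-0.5],"angular": [0,0,0],"jaw": 1},
    {"travel": [0,0,-0.5],"angular": [0,0,0],"jaw": 1},
    {"travel": [0,0,-0.5],"angular": [0,0,0],"jaw": 1},
    {"travel": [0,0,-0.3],"angular": [0,0,0],"jaw": 1},
    {"travel": [0,0,-0.2],"angular": [0,0,0],"jaw": 1},
    {"travel": [0,0,0],"angular": [0,0,0],"jaw": 1},
    {"travel": [0,0,0],"angular": [0,0,0],"jaw": 1},
  ],
)

```text
time: 8.3
ee_pos: [0.63, 0.1507, 0.0303]
ee_rot: [2.278, 2.163, 0.0]
force: [-0.2, -0.2, 0.4]
grip_width: 0.305
finger_force: 58.9
```

Call:
apply_moves(
  commands=[
    {"travel": [0,0,-0.1],"angular": [0,0,0],"jaw": 1},
    {"travel": [0,0,-0.1],"angular": [0,0,0],"jaw": 1},
    {"travel": [0,0,0],"angular": [0,0,0],"jaw": 1},
  ],
)

```text
time: 8.6
ee_pos: [0.6302, 0.1507, 0.029]
ee_rot: [2.278, 2.163, 0.001]
force: [-0.0, -0.8, 3.3]
grip_width: 0.305
finger_force: 59.2
```

Call:
apply_moves(
  commands=[
    {"travel": [0,0,0],"angular": [0,0,0],"jaw": 0.2},
    {"travel": [0,0,0],"angular": [0,0,0],"jaw": 0},
    {"travel": [0,0,0],"angular": [0,0,0],"jaw": -0.2},
    {"travel": [0,0,0],"angular": [0,0,0],"jaw": -0.2},
    {"travel": [0,0,0.5],"angular": [0,0,0],"jaw": -0.2},
    {"travel": [0,0,1],"angular": [0,0,0],"jaw": -0.2},
    {"travel": [0,0,2],"angular": [0,0,0],"jaw": -0.2},
    {"travel": [0,0,2.5],"angular": [0,0,0],"jaw": -0.5},
    {"travel": [0,0,2.5],"angular": [0,0,0],"jaw": -1},
    {"travel": [0,0,2.5],"angular": [0,0,0],"jaw": -1},
    {"travel": [0,0,1.5],"angular": [0,0,0],"jaw": -1},
    {"travel": [-1,-0.3,1],"angular": [0,0,0],"jaw": -1},
    {"travel": [-2.5,-0.9,0],"angular": [0,0,0],"jaw": -1},
    {"travel": [-2.5,-0.9,0],"angular": [0,0,0],"jaw": -1},
    {"travel": [-2.5,-0.9,0],"angular": [0,0,0],"jaw": -1},
    {"travel": [-2.5,-0.9,0],"angular": [0,0,0],"jaw": -1},
    {"travel": [-2.5,-0.9,0],"angular": [0,0,0],"jaw": -1},
    {"travel": [-2.5,-0.9,0],"angular": [0,0,0],"jaw": -1},
    {"travel": [-1.2,-0.4,0],"angular": [0,0,0],"jaw": -1},
    {"travel": [0,0,0],"angular": [0,0,0],"jaw": -1},
  ],
)

```text
time: 10.6
ee_pos: [0.4566, 0.0895, 0.1633]
ee_rot: [-2.279, -2.162, 0.0]
force: [-0.0, 0.4, -0.5]
grip_width: 0.998
finger_force: 0.0
```

Call:
apply_moves(
  commands=[
    {"travel": [0.15,0,-1.5],"angular": [0,0,0],"jaw": -1},
    {"travel": [0,0,-2.5],"angular": [0,0,0],"jaw": -1},
    {"travel": [0,0,-2.5],"angular": [0,0,0],"jaw": -1},
    {"travel": [0,0,-2],"angular": [0,0,0],"jaw": -1},
    {"travel": [0,0,-2],"angular": [0,0,0],"jaw": -1},
    {"travel": [0,0,-1.5],"angular": [0,0,0],"jaw": -1},
    {"travel": [0,0,-1.2],"angular": [0,0,0],"jaw": -1},
    {"travel": [0,0,-0.7],"angular": [0,0,0],"jaw": -1},
    {"travel": [0,0,0],"angular": [0,0,0],"jaw": -0.7},
    {"travel": [0,0,0],"angular": [0,0,0],"jaw": -0.4},
    {"travel": [0,0,0],"angular": [0,0,0],"jaw": -0.3},
    {"travel": [0,0,0],"angular": [0,0,0],"jaw": 0.5},
    {"travel": [0,0,0],"angular": [0,0,0],"jaw": 1},
    {"travel": [0,0,0],"angular": [0,0,0],"jaw": 1},
    {"travel": [0,0,0],"angular": [0,0,0],"jaw": 1},
  ],
)

```text
time: 12.1
ee_pos: [0.4603, 0.0897, 0.0257]
ee_rot: [2.277, 2.162, 0.002]
force: [-1.2, 0.4, 6.4]
grip_width: 0.622
finger_force: 63.6
```

Call:
apply_moves(
  commands=[
    {"travel": [0,0,0.5],"angular": [0,0,0],"jaw": 1},
    {"travel": [0,0,1],"angular": [0,0,0],"jaw": 1},
    {"travel": [0,0,1.5],"angular": [0,0,0],"jaw": 1},
    {"travel": [0,0,2],"angular": [0,0,0],"jaw": 1},
    {"travel": [0,0,2],"angular": [0,0,0],"jaw": 1},
    {"travel": [0,0,1.5],"angular": [0,0,0],"jaw": 1},
    {"travel": [0.6,-0.7,0.5],"angular": [0,0,0],"jaw": 1},
    {"travel": [1.2,-1.4,0],"angular": [0,0,0],"jaw": 1},
    {"travel": [1.8,-2,0],"angular": [0,0,0],"jaw": 1},
    {"travel": [1.8,-2,0],"angular": [0,0,0],"jaw": 1},
    {"travel": [1.8,-2,0],"angular": [0,0,0],"jaw": 1},
    {"travel": [1.8,-2,0],"angular": [0,0,0],"jaw": 1},
    {"travel": [1.8,-2,0],"angular": [0,0,0],"jaw": 1},
    {"travel": [1.8,-2,0],"angular": [0,0,0],"jaw": 1},
    {"travel": [1.8,-2,0],"angular": [0,0,0],"jaw": 1},
    {"travel": [0.9,-1.2,0],"angular": [0,0,0],"jaw": 1},
    {"travel": [0.5,-0.5,0],"angular": [0,0,0],"jaw": 1},
    {"travel": [0,0,0],"angular": [0,0,0],"jaw": 1},
    {"travel": [0,0,0],"angular": [0,0,0],"jaw": 1},
  ],
)

```text
time: 14.0
ee_pos: [0.6167, -0.0877, 0.1137]
ee_rot: [-2.277, -2.162, 0.001]
force: [-0.6, 0.6, -2.1]
grip_width: 0.618
finger_force: 63.3
```

Call:
apply_moves(
  commands=[
    {"travel": [0.1,-0.1,-1],"angular": [0,0,0],"jaw": 1},
    {"travel": [0,0,-2],"angular": [0,0,0],"jaw": 1},
    {"travel": [0,0,-1.5],"angular": [0,0,0],"jaw": 1},
    {"travel": [0,0,-1],"angular": [0,0,0],"jaw": 1},
    {"travel": [0,0,-0.6],"angular": [0,0,0],"jaw": 1},
    {"travel": [0,0,-0.4],"angular": [0,0,0],"jaw": 1},
    {"travel": [0,0,-0.3],"angular": [0,0,0],"jaw": 1},
    {"travel": [0,0,-0.2],"angular": [0,0,0],"jaw": 1},
    {"travel": [0,0,0],"angular": [0,0,0],"jaw": 1},
  ],
)

```text
time: 14.9
ee_pos: [0.6186, -0.0894, 0.0445]
ee_rot: [2.278, 2.163, 0.0]
force: [-0.2, 0.7, -2.0]
grip_width: 0.623
finger_force: 63.4
```

Call:
apply_moves(
  commands=[
    {"travel": [0,0,-0.1],"angular": [0,0,0],"jaw": 1},
    {"travel": [0,0,-0.1],"angular": [0,0,0],"jaw": 1},
    {"travel": [0,0,-0.1],"angular": [0,0,0],"jaw": 1},
    {"travel": [0,0,0],"angular": [0,0,0],"jaw": 1},
  ],
)

```text
time: 15.3
ee_pos: [0.6183, -0.0893, 0.0412]
ee_rot: [-2.278, -2.163, 0.0]
force: [-0.5, -0.7, -2.7]
grip_width: 0.62
finger_force: 63.4
```

Call:
apply_moves(
  commands=[
    {"travel": [0,0,-0.1],"angular": [0,0,0],"jaw": 1},
    {"travel": [0,0,-0.1],"angular": [0,0,0],"jaw": 1},
    {"travel": [0,0,0],"angular": [0,0,0],"jaw": 1},
  ],
)

```text
time: 15.6
ee_pos: [0.6186, -0.0894, 0.0407]
ee_rot: [-2.278, -2.163, 0.001]
force: [-4.2, -0.1, 5.3]
grip_width: 0.624
finger_force: 64.0
```

Call:
apply_moves(
  commands=[
    {"travel": [0,0,0],"angular": [0,0,0],"jaw": -0.4},
    {"travel": [0,0,0],"angular": [0,0,0],"jaw": -0.7},
    {"travel": [0,0,0],"angular": [0,0,0],"jaw": -1},
    {"travel": [0,0,0],"angular": [0,0,0],"jaw": -1},
    {"travel": [0,0,0.5],"angular": [0,0,0],"jaw": -1},
    {"travel": [0,0,1.5],"angular": [0,0,0],"jaw": -1},
    {"travel": [0,0,2.5],"angular": [0,0,0],"jaw": -1},
    {"travel": [0,0,3],"angular": [0,0,0],"jaw": -1},
    {"travel": [0,0,3],"angular": [0,0,0],"jaw": -1},
    {"travel": [-1,-1.1,1],"angular": [0,0,0],"jaw": -1},
    {"travel": [-2.5,-2.8,0],"angular": [0,0,0],"jaw": -1},
    {"travel": [-2.5,-2.8,0],"angular": [0,0,0],"jaw": -1},
    {"travel": [-2.5,-2.8,0],"angular": [0,0,0],"jaw": -1},
    {"travel": [-2.5,-2.8,0],"angular": [0,0,0],"jaw": -1},
    {"travel": [-2.5,-2.8,0],"angular": [0,0,0],"jaw": -1},
    {"travel": [-2.5,-2.8,0],"angular": [0,0,0],"jaw": -1},
    {"travel": [-1.5,-1.5,0],"angular": [0,0,0],"jaw": -1},
    {"travel": [-0.5,-0.4,0],"angular": [0,0,0],"jaw": -1},
    {"travel": [0,0,0],"angular": [0,0,0],"jaw": -1},
  ],
)

```text
time: 17.5
ee_pos: [0.4374, -0.2877, 0.1541]
ee_rot: [-2.28, -2.16, -0.0]
force: [-0.0, 1.4, -0.1]
grip_width: 1.003
finger_force: 0.0
```

Run:
```python
from h import *
im,d=grab('top');W=world('top',d)
def cap(n,x,y,H):
    w=W.reshape(-1,3); w=w[(abs(w[:,2]-H)<.006)&(np.hypot(w[:,0]-x,w[:,1]-y)<.035)]
    if len(w)>20: print(n,len(w),w.mean(0).round(4),cv2.minEnclosingCircle(w[:,:2].astype(np.float32)))
cap('s',.63,.151,.073);cap('xl',.6175,-.0888,.097);cap('l',.4385,-.2875,.074);cap('m',.4225,-.0858,.066)
cv2.imwrite('pics/t2.png',cv2.resize(im[110:300,60:460,::-1],None,fx=2,fy=2))
```

```text
s 149 [0.6286 0.1524 0.073 ] ((0.6295059323310852, 0.15257860720157623), 0.013792150653898716)
xl 481 [ 0.6161 -0.0892  0.0971] ((0.6171749830245972, -0.0899668037891388), 0.024793734773993492)
l 355 [ 0.4382 -0.2861  0.074 ] ((0.43905845284461975, -0.2869057059288025), 0.02178393304347992)
m 237 [ 0.4225 -0.0855  0.0663] ((0.42273062467575073, -0.08572182059288025), 0.017156217247247696)
```

View pics/t2.png

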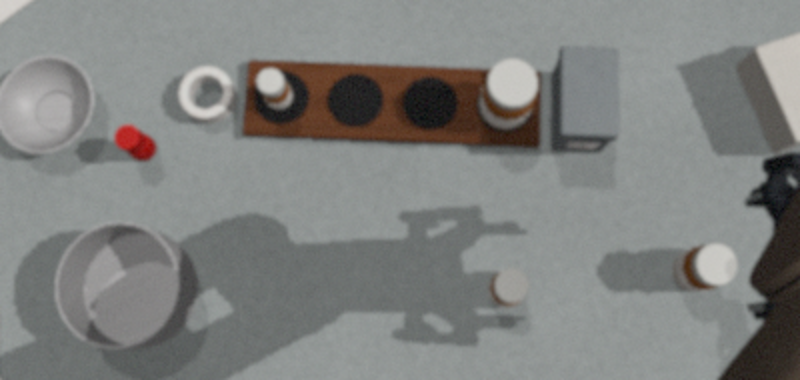

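S at (275,90) and XL at (510,90) stand upright on the end pads, within 2 mm of the centres. The canister is still in place. L is next, at (712,265).

Call:
apply_moves(
  commands=[
    {"travel": [0.1,0.1,-1.5],"angular": [0,0,0],"jaw": -1},
    {"travel": [0,0,-2.5],"angular": [0,0,0],"jaw": -1},
    {"travel": [0,0,-2.5],"angular": [0,0,0],"jaw": -1},
    {"travel": [0,0,-2],"angular": [0,0,0],"jaw": -1},
    {"travel": [0,0,-2],"angular": [0,0,0],"jaw": -1},
    {"travel": [0,0,-1.3],"angular": [0,0,0],"jaw": -1},
    {"travel": [0,0,-0.8],"angular": [0,0,0],"jaw": -1},
    {"travel": [0,0,-0.4],"angular": [0,0,0],"jaw": -1},
    {"travel": [0,0,0],"angular": [0,0,0],"jaw": -0.6},
    {"travel": [0,0,0],"angular": [0,0,0],"jaw": -0.3},
    {"travel": [0,0,0],"angular": [0,0,0],"jaw": -0.1},
    {"travel": [0,0,0],"angular": [0,0,0],"jaw": 0.5},
    {"travel": [0,0,0],"angular": [0,0,0],"jaw": 1},
    {"travel": [0,0,0],"angular": [0,0,0],"jaw": 1},
    {"travel": [0,0,0],"angular": [0,0,0],"jaw": 1},
  ],
)

```text
time: 19.05
ee_pos: [0.4401, -0.2871, 0.0257]
ee_rot: [2.277, 2.162, -0.0]
force: [-0.9, 1.3, 6.3]
grip_width: 0.516
finger_force: 61.8
```

Call:
apply_moves(
  commands=[
    {"travel": [0,0,0.5],"angular": [0,0,0],"jaw": 1},
    {"travel": [0,0,1.2],"angular": [0,0,0],"jaw": 1},
    {"travel": [0,0,2.2],"angular": [0,0,0],"jaw": 1},
    {"travel": [0,0,2.8],"angular": [0,0,0],"jaw": 1},
    {"travel": [0,0,2.8],"angular": [0,0,0],"jaw": 1},
    {"travel": [0,0,2],"angular": [0,0,0],"jaw": 1},
    {"travel": [0.7,1,1],"angular": [0,0,0],"jaw": 1},
    {"travel": [1.3,2,0],"angular": [0,0,0],"jaw": 1},
    {"travel": [1.8,2.7,0],"angular": [0,0,0],"jaw": 1},
    {"travel": [1.8,2.7,0],"angular": [0,0,0],"jaw": 1},
    {"travel": [1.8,2.7,0],"angular": [0,0,0],"jaw": 1},
    {"travel": [1.8,2.7,0],"angular": [0,0,0],"jaw": 1},
    {"travel": [1.8,2.7,0],"angular": [0,0,0],"jaw": 1},
    {"travel": [1.8,2.7,0],"angular": [0,0,0],"jaw": 1},
    {"travel": [1.8,2.7,0],"angular": [0,0,0],"jaw": 1},
    {"travel": [1.8,2.7,0],"angular": [0,0,0],"jaw": 1},
    {"travel": [1.2,2,0],"angular": [0,0,0],"jaw": 1},
    {"travel": [0.7,1.2,0],"angular": [0,0,0],"jaw": 1},
    {"travel": [0,0,0],"angular": [0,0,0],"jaw": 1},
    {"travel": [0,0,0],"angular": [0,0,0],"jaw": 1},
  ],
)

```text
time: 21.05
ee_pos: [0.6218, -0.0083, 0.1487]
ee_rot: [-2.277, -2.163, 0.002]
force: [0.3, -0.1, -2.9]
grip_width: 0.513
finger_force: 61.3
```

Call:
apply_moves(
  commands=[
    {"travel": [0,0,-1.5],"angular": [0,0,0],"jaw": 1},
    {"travel": [0,0,-2.5],"angular": [0,0,0],"jaw": 1},
    {"travel": [0,0,-2.5],"angular": [0,0,0],"jaw": 1},
    {"travel": [0,0,-1.7],"angular": [0,0,0],"jaw": 1},
    {"travel": [0,0,-0.9],"angular": [0,0,0],"jaw": 1},
    {"travel": [0,0,-0.5],"angular": [0,0,0],"jaw": 1},
    {"travel": [0,0,-0.4],"angular": [0,0,0],"jaw": 1},
    {"travel": [0,0,-0.3],"angular": [0,0,0],"jaw": 1},
    {"travel": [0,0,-0.2],"angular": [0,0,0],"jaw": 1},
    {"travel": [0,0,0],"angular": [0,0,0],"jaw": 1},
    {"travel": [0,0,0],"angular": [0,0,0],"jaw": 1},
  ],
)

```text
time: 22.15
ee_pos: [0.6227, -0.0083, 0.0448]
ee_rot: [2.278, 2.163, 0.001]
force: [-0.4, 0.2, -1.4]
grip_width: 0.511
finger_force: 61.3
```

Call:
apply_moves(
  commands=[
    {"travel": [0,0,-0.2],"angular": [0,0,0],"jaw": 1},
    {"travel": [0,0,-0.1],"angular": [0,0,0],"jaw": 1},
    {"travel": [0,0,-0.1],"angular": [0,0,0],"jaw": 1},
    {"travel": [0,0,-0.1],"angular": [0,0,0],"jaw": 1},
    {"travel": [0,0,0],"angular": [0,0,0],"jaw": 1},
  ],
)

```text
time: 22.65
ee_pos: [0.6225, -0.0083, 0.0408]
ee_rot: [-2.278, -2.163, 0.001]
force: [-3.3, 0.4, 5.8]
grip_width: 0.511
finger_force: 62.1
```

Call:
apply_moves(
  commands=[
    {"travel": [0,0,0],"angular": [0,0,0],"jaw": -0.2},
    {"travel": [0,0,0],"angular": [0,0,0],"jaw": -0.5},
    {"travel": [0,0,0],"angular": [0,0,0],"jaw": -0.8},
    {"travel": [0,0,0],"angular": [0,0,0],"jaw": -0.8},
    {"travel": [0,0,0.5],"angular": [0,0,0],"jaw": -0.8},
    {"travel": [0,0,1.5],"angular": [0,0,0],"jaw": -0.8},
    {"travel": [0,0,2.5],"angular": [0,0,0],"jaw": -0.8},
    {"travel": [0,0,3],"angular": [0,0,0],"jaw": -0.8},
    {"travel": [0,0,3],"angular": [0,0,0],"jaw": -0.8},
    {"travel": [-1,-0.4,1],"angular": [0,0,0],"jaw": -0.8},
    {"travel": [-2.5,-1,0],"angular": [0,0,0],"jaw": -0.8},
    {"travel": [-2.5,-1,0],"angular": [0,0,0],"jaw": -0.8},
    {"travel": [-2.5,-1,0],"angular": [0,0,0],"jaw": -0.8},
    {"travel": [-2.5,-1,0],"angular": [0,0,0],"jaw": -0.8},
    {"travel": [-2.5,-1,0],"angular": [0,0,0],"jaw": -0.8},
    {"travel": [-2.5,-1,0],"angular": [0,0,0],"jaw": -0.8},
    {"travel": [-2.5,-1,0],"angular": [0,0,0],"jaw": -0.8},
    {"travel": [-1.4,-0.4,0],"angular": [0,0,0],"jaw": -0.8},
    {"travel": [0,0,0],"angular": [0,0,0],"jaw": -0.8},
    {"travel": [0,0,0],"angular": [0,0,0],"jaw": -0.8},
  ],
)

```text
time: 24.65
ee_pos: [0.4242, -0.0866, 0.1556]
ee_rot: [2.277, 2.161, 0.002]
force: [0.7, -0.5, 0.1]
grip_width: 0.904
finger_force: 0.0
```

Call:
apply_moves(
  commands=[
    {"travel": [-0.1,0.1,-1.5],"angular": [0,0,0],"jaw": -0.8},
    {"travel": [0,0,-2.5],"angular": [0,0,0],"jaw": -0.8},
    {"travel": [0,0,-2.5],"angular": [0,0,0],"jaw": -0.8},
    {"travel": [0,0,-2],"angular": [0,0,0],"jaw": -0.8},
    {"travel": [0,0,-2],"angular": [0,0,0],"jaw": -0.8},
    {"travel": [0,0,-1.5],"angular": [0,0,0],"jaw": -0.8},
    {"travel": [0,0,-1],"angular": [0,0,0],"jaw": -0.8},
    {"travel": [0,0,-0.5],"angular": [0,0,0],"jaw": -0.8},
    {"travel": [0,0,0],"angular": [0,0,0],"jaw": -0.4},
    {"travel": [0,0,0],"angular": [0,0,0],"jaw": -0.1},
    {"travel": [0,0,0],"angular": [0,0,0],"jaw": 0.1},
    {"travel": [0,0,0],"angular": [0,0,0],"jaw": 0.5},
    {"travel": [0,0,0],"angular": [0,0,0],"jaw": 1},
    {"travel": [0,0,0],"angular": [0,0,0],"jaw": 1},
    {"travel": [0,0,0],"angular": [0,0,0],"jaw": 1},
  ],
)

```text
time: 26.15
ee_pos: [0.4235, -0.0858, 0.0206]
ee_rot: [2.277, 2.162, 0.001]
force: [-0.5, 0.1, 5.0]
grip_width: 0.405
finger_force: 60.3
```

Call:
apply_moves(
  commands=[
    {"travel": [0,0,0.5],"angular": [0,0,0],"jaw": 1},
    {"travel": [0,0,1.2],"angular": [0,0,0],"jaw": 1},
    {"travel": [0,0,2.2],"angular": [0,0,0],"jaw": 1},
    {"travel": [0,0,2.6],"angular": [0,0,0],"jaw": 1},
    {"travel": [0,0,2.5],"angular": [0,0,0],"jaw": 1},
    {"travel": [0,0,1.5],"angular": [0,0,0],"jaw": 1},
    {"travel": [0.8,0.6,1],"angular": [0,0,0],"jaw": 1},
    {"travel": [1.5,1.2,0],"angular": [0,0,0],"jaw": 1},
    {"travel": [2,1.55,0],"angular": [0,0,0],"jaw": 1},
    {"travel": [2,1.55,0],"angular": [0,0,0],"jaw": 1},
    {"travel": [2,1.55,0],"angular": [0,0,0],"jaw": 1},
    {"travel": [2,1.55,0],"angular": [0,0,0],"jaw": 1},
    {"travel": [2,1.55,0],"angular": [0,0,0],"jaw": 1},
    {"travel": [2,1.55,0],"angular": [0,0,0],"jaw": 1},
    {"travel": [2,1.55,0],"angular": [0,0,0],"jaw": 1},
    {"travel": [2,1.55,0],"angular": [0,0,0],"jaw": 1},
    {"travel": [1.3,1,0],"angular": [0,0,0],"jaw": 1},
    {"travel": [0.7,0.5,0],"angular": [0,0,0],"jaw": 1},
    {"travel": [0,0,0],"angular": [0,0,0],"jaw": 1},
    {"travel": [0,0,0],"angular": [0,0,0],"jaw": 1},
  ],
)

```text
time: 28.15
ee_pos: [0.6248, 0.0717, 0.1338]
ee_rot: [-2.278, -2.163, 0.002]
force: [-0.3, -0.0, -0.0]
grip_width: 0.401
finger_force: 59.9
```

Call:
apply_moves(
  commands=[
    {"travel": [0.1,0,-1.5],"angular": [0,0,0],"jaw": 1},
    {"travel": [0,0,-2.5],"angular": [0,0,0],"jaw": 1},
    {"travel": [0,0,-2],"angular": [0,0,0],"jaw": 1},
    {"travel": [0,0,-1.4],"angular": [0,0,0],"jaw": 1},
    {"travel": [0,0,-0.8],"angular": [0,0,0],"jaw": 1},
    {"travel": [0,0,-0.5],"angular": [0,0,0],"jaw": 1},
    {"travel": [0,0,-0.4],"angular": [0,0,0],"jaw": 1},
    {"travel": [0,0,-0.2],"angular": [0,0,0],"jaw": 1},
    {"travel": [0,0,-0.1],"angular": [0,0,0],"jaw": 1},
    {"travel": [0,0,0],"angular": [0,0,0],"jaw": 1},
    {"travel": [0,0,0],"angular": [0,0,0],"jaw": 1},
  ],
)

```text
time: 29.25
ee_pos: [0.6268, 0.0717, 0.0408]
ee_rot: [2.278, 2.163, 0.001]
force: [0.8, 0.7, -1.7]
grip_width: 0.403
finger_force: 59.9
```

Call:
apply_moves(
  commands=[
    {"travel": [0,0,-0.2],"angular": [0,0,0],"jaw": 1},
    {"travel": [0,0,-0.15],"angular": [0,0,0],"jaw": 1},
    {"travel": [0,0,-0.1],"angular": [0,0,0],"jaw": 1},
    {"travel": [0,0,-0.1],"angular": [0,0,0],"jaw": 1},
    {"travel": [0,0,0],"angular": [0,0,0],"jaw": 1},
  ],
)

```text
time: 29.75
ee_pos: [0.6265, 0.0717, 0.0356]
ee_rot: [-2.278, -2.163, 0.001]
force: [-2.2, 0.1, 4.5]
grip_width: 0.409
finger_force: 60.4
```

Contact with the pad. I'll release, retreat upward and back toward the base.

Call:
apply_moves(
  commands=[
    {"travel": [0,0,0],"angular": [0,0,0],"jaw": 0},
    {"travel": [0,0,0],"angular": [0,0,0],"jaw": -0.3},
    {"travel": [0,0,0],"angular": [0,0,0],"jaw": -0.6},
    {"travel": [0,0,0],"angular": [0,0,0],"jaw": -0.6},
    {"travel": [0,0,0.5],"angular": [0,0,0],"jaw": -0.6},
    {"travel": [0,0,1.5],"angular": [0,0,0],"jaw": -0.6},
    {"travel": [0,0,2.5],"angular": [0,0,0],"jaw": -0.6},
    {"travel": [0,0,3],"angular": [0,0,0],"jaw": -0.6},
    {"travel": [0,0,3],"angular": [0,0,0],"jaw": -0.6},
    {"travel": [0,0,3],"angular": [0,0,0],"jaw": -0.6},
    {"travel": [-1.5,0.5,2],"angular": [0,0,0],"jaw": -0.6},
    {"travel": [-3,1.5,0],"angular": [0,0,0],"jaw": -0.6},
    {"travel": [-3,2,0],"angular": [0,0,0],"jaw": -0.6},
    {"travel": [-3,2.5,0],"angular": [0,0,0],"jaw": -0.6},
    {"travel": [-3,3,0],"angular": [0,0,0],"jaw": -0.6},
    {"travel": [-1,3,0],"angular": [0,0,0],"jaw": -0.6},
    {"travel": [0,3,0],"angular": [0,0,0],"jaw": -0.6},
    {"travel": [0,3,0],"angular": [0,0,0],"jaw": -0.6},
    {"travel": [0,1.5,0],"angular": [0,0,0],"jaw": -0.6},
    {"travel": [0,0,0],"angular": [0,0,0],"jaw": -0.6},
  ],
)

```text
time: 31.75
ee_pos: [0.4815, 0.273, 0.1908]
ee_rot: [2.275, 2.166, 0.002]
force: [0.1, 0.2, -0.4]
grip_width: 0.797
finger_force: 0.0
```

Run:
```python
from h import *
im,d=grab('top');W=world('top',d)
def cap(n,x,y,H):
    w=W.reshape(-1,3); w=w[(abs(w[:,2]-H)<.006)&(np.hypot(w[:,0]-x,w[:,1]-y)<.035)]
    if len(w)>20: print(n,len(w),w.mean(0).round(4),cv2.minEnclosingCircle(w[:,:2].astype(np.float32)))
cap('s',.63,.151,.073);cap('m',.6257,.071,.081);cap('l',.6215,-.009,.089);cap('xl',.6175,-.0888,.097)
b,_=grab('side')
cv2.imwrite('pics/f.png',np.hstack([cv2.resize(im[110:220,140:390,::-1],None,fx=1.6,fy=1.6),cv2.resize(b[130:306,250:450,::-1],None,fx=1.,fy=1.)]) )
```

```text
s 145 [0.6287 0.1525 0.0728] ((0.6294856071472168, 0.15303319692611694), 0.013728166930377483)
m 230 [0.6241 0.0717 0.0809] ((0.6245480179786682, 0.07231062650680542), 0.017553266137838364)
l 345 [ 0.62   -0.0097  0.0892] ((0.6208651065826416, -0.009906226769089699), 0.02096061035990715)
xl 479 [ 0.6161 -0.0893  0.0971] ((0.6169520616531372, -0.0895082876086235), 0.02481651119887829)
```

View pics/f.png

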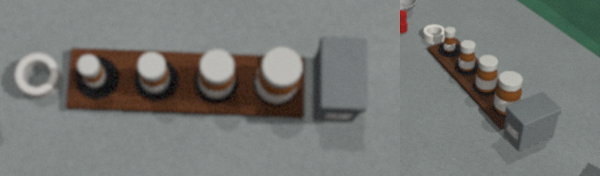

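The four bottles stand upright on the pads in size order, at (92,70), (153,70), (217,70) and (281,70). The largest is next to the box at (342,75). All are within 2 mm of their pad centres, and the gripper is clear.

```bash
python3 -c "
from bench import robot
print(robot.sign_off())"
```

```text
the job is handed in; nothing more can be done
None
```

I handed the job in with all four amber bottles upright on their pads in size order, the largest next to the index box and each measured within about 2 mm of its pad centre; sign-off returned no verdict.

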